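Measure the sliding-door groove and fit the matching end stop

ROBOT

A 6-joint arm with a two-finger parallel gripper is mounted at the origin on the work surface. World frame = base frame: x ahead of the robot, y to its left, z up, the work surface at z = 0. Lengths are in mm, angles in rad, forces in N, time in s.
With the tool pointing down it reaches from about 400 to 925 mm from the base axis. Payload 12.5 kg.
Tool frame: the origin (TCP) lies at the very end of the fingers, on their centre line; the grasp point (between the pads) lies 19 mm behind it; z points along the fingers, y is the line along which they close (so a half turn about z gives the same grasp; the last joint's range is limited). The gripper opens to 95 mm and grips with 3 to 60 N. Pads are 20 mm wide; open, the fingers measure 119 mm over their backs; the gripper's body (75 mm by 180 mm) begins 59 mm behind the grasp point.
Start: joints at [-0.106, 0.491, 1.559, -0, 1.092, -0.106], TCP at [625.017, 0.021, 214.661] pointing down, gripper open.
Joint ranges: [-3.1, 3.1], [-0.84, 2.19], [0.05, 2.79], [-1.13, 4.28], [0.06, 2.93], [-2.69, 2.69]. Speed limits (rad/s): [2.22, 2.22, 2.79, 3.14, 3.14, 3.14].

INTERFACE

Orientations are given as a 3x3 rotation matrix whose columns are the frame's x, y, z axes.
In Python, from station import r gives the robot as it stands.
- The arm moves only by the shell command python3 -m inch 'ROWS' [FORCE]. ROWS is JSON, a list of rows, each a list of 3 entries, a list of its own where there are three numbers: the turn, a rotation vector about the tool's x, y, z in degrees, then the shift along the tool's x, y, z in cm, then the closure, from -1 (fully open) to 1 (shut). A call has 1 to 8 rows; each row is the pose to reach, as a shift and turn from the pose commanded when the call began, along the tool's axes at that moment; what a row does not reach only later rows make up. A row lasts 1/10 s, in which the tool goes at most 50 mm and 8.59 degrees, less where a joint would pass 70% of its speed; a pose out of reach is approached as far as the arm can. A call with a gripper value outside its range is refused whole. The fingers move at their own pace and stop on an object; FORCE is the grip in N (left out, the last holds). Time passes only in rows, so rows that repeat a pose let the fingers close. It gives the time, the measured TCP pose, the force, the opening and the grip force at its end, in the units of the state.
- r.observe(): the state, without advancing time (a new reading comes with each control period).
- r.camera(name): name is "scene" or "side" or "wrist"; returns the picture (400x640x3 uint8, red, green, blue); there is no depth.
- r.camera_model(name): a dict with "fx", "fy", "cx", "cy" (pixels), "extrinsics" (4x4, takes a point from world to camera coordinates); the wrist camera has in their place "T_tool_cam" (4x4, takes a point from camera to tool coordinates, whose origin is the TCP and whose axes are the flange's). Camera axes: x right, y up, looking along -z (the intrinsics and any distortion apply to the point x, -y, -z); pixel columns grow to the right and rows downward; lengths in mm; the calibration is good to about 2 mm. A picture is of the moment at which its call begins: read the wrist's pose just before it. camera_model takes no time and is no camera call.
- r.finish_job(): hands the job in; it is judged then, once.
The state is a dict: "time_s": time; "joint_positions": joint angles; "dq": joint speeds; "tau": joint torques, N m; "tcp_pos": TCP position; "tcp_rot": TCP orientation; "force": force on the tool from outside, world axes, zero at the start; "torque": the same for the moment, N m; "finger_gap": opening from 0.0 (shut) to 1.0 (fully open); "gripper_force": force on a finger pad.
Only numpy, scipy, OpenCV 4.12 (cv2) and the standard library are available. Lean on these libraries where they do the work, as an engineer would, in place of code of your own. Each camera call takes 0.05 s, during which the arm holds its last target. There are 200 camera calls.

TASK

With the sprung depth gauge that lies across the open glass jar, measure the grey door track in the open half of the shelf: probe in the groove, base pressed down with about a kilo until it sits flat and firm on both lips, held there for a second to read the depth; then lay the gauge gently back across the jar. Next take from the blue dish the end stop whose foot is as high as that groove is deep and press it gently down onto the groove's floor at the pencil mark near the open end, along the groove, so that the foot lies flush with the lips. Let go, and leave the door, the other stop and everything else where they are.

Things in the scene. Friction and masses are not known exactly. Their poses are not given: they have to be found in the camera images.
- shelf: Low white MDF shelf, fixed; board 240 mm (x) by 520 mm (y), 25 mm thick. Origin: centre of its underside, z up. The grey door track lies in it along y, its centre line at x = +75 mm, and runs out at the -y end. Back panel along the -x edge and cheek at +y, both to z = 110 mm; cheek at -y to z = 55 mm, from x = -108 to +42 mm.
- track_a: One piece of the grey plastic door track, fixed, 259 mm long (y), 40 mm wide (x): a groove 12 mm wide between flat lips 14 mm wide. The pieces lie end to end along the shelf's y, in either order; one groove is 6 mm deep, the other 14 mm, not known which. Origin: rebate floor under its middle, 7 mm above the shelf's underside; levelling screws hold the lips 1 to 8 mm above the board (unknown).
- track_b: The other piece of the door track; like track_a but of the other depth and levelled to its own height. The piece with the lower y in the shelf's frame is the one in the open half.
- stop_mark (a point): Place for the stop, between two pencil lines on the board: over the middle of the groove, level with the board's top (so 1 to 8 mm below the track's lips), 55 mm from the groove's open end. Axes as the shelf's (y along the groove, z up). The groove is free from here 55 mm to -y and at least 165 mm to +y.
- door_edge (a point): Top corner of the leading (-y) edge of the frosted acrylic sliding door, a 6 mm pane 250 mm long that stands 123 mm above the board in an aluminium shoe in the track; it must stay where it is.
- jar: Open straight glass jar, loose, 62 mm outer diameter, 75 mm tall, wall 4 mm, 320 g, standing on the shelf; origin at the centre of its underside, z up.
- gauge: Sprung depth gauge, about 150 g, level across the jar's mouth. Steel base bar 76 (x) x 18 (y) x 8 mm; origin: centre of its flat underside, z up. Black body to grip, 30 (x) x 16 (y) mm, from z = 8 to 52 mm, white scales on its y faces. Below the origin a 6 mm round probe projects 18 mm; its rod's red cap (top at z = 58 mm, rises as the probe goes in) is above the body.
- probe (a joint): How far the probe is pushed in: 0 at rest to 0.018 m (level with the base). The spring pushes back with 1.5 N at first and 0.25 N more per mm. With the base flat on the lips and the probe on the groove's floor, depth = 18 mm minus this: 0.012 means 6 mm deep, 0.004 means 14 mm deep.
- dish: Shallow blue ceramic dish, fixed, 130 mm (x) by 75 mm (y), 10 mm high, inner floor 5 mm over the table; origin at the centre of its underside. The two stops stand in it, 60 mm apart along its x, in either order, their feet along its y.
- stop_white: White end stop for a groove 6 mm deep, 30 g: foot 9 (x) x 40 (y) x 6 mm, from its middle a grip tab 10 (x) x 12 (y) mm rises 26 mm. Origin at the centre of the foot's top face, under the tab; z up; the foot reaches 6 mm below.
- stop_orange: Orange end stop for a groove 14 mm deep, 30 g: as the white one, but with a foot 14 mm high. Origin at the centre of the foot's top face, under the tab; z up; the foot reaches 14 mm below.
- denture_box: Yellow plastic denture box, 64 x 86 x 40 mm, on the shelf; leave alone. Origin at the centre of its underside.
- tube_holder: Closed round cream tube holder, white with green lid, 42 mm across, 62 mm tall, on the shelf; leave alone. Origin at the centre of its underside.
- hair_clip: Metal hair clip, 58 x 14 x 12 mm, on the shelf; leave alone. Origin at the centre of its underside.
- nail_brush: Wooden nail brush, 38 x 88 x 37 mm, on the shelf; leave alone. Origin at the centre of its underside.
- swab_tub: Clear swab tub with blue lid, 69 mm across, 67 mm tall, on the shelf behind the door; leave alone. Origin at the centre of its underside.
There are look-alikes about, which are no part of the job. There is more than one size of the stop_white; the job needs the smallest.

How it is judged:
By the outcome, as a careful person would: the job done as asked, in the order asked, and still so for the second after the job is handed in, with the robot touching nothing.
It also fails if it takes over 64 s, if anything falls off the work surface, if the arm or the gripper's body presses on something with over 40 N, if the wrist force passes 120 N, or if a joint passes its speed limit or range.

## Working session

There is one attempt and no reset: what is moved stays moved. The work goes in short steps, Python scripts to look and compute and a shell command to move; the robot and the scene stay as the last step left them, time stands still between calls to the robot, and variables do not carry over. Pictures are saved under pics/ and viewed, at most 10 in all, crops included, and the job is handed in when it is done.

```bash
ls; mkdir -p pics; python3 - <<'E'
from station import r
import cv2,numpy as np
o=r.observe();print(o)
for n in("scene","side","wrist"):
    im=r.camera(n);cv2.imwrite(f"pics/{n}0.png",im[:,:,::-1])
    m=r.camera_model(n);print(n,{k:np.round(v,3).tolist() if not isinstance(v,str) else v for k,v in m.items()})
E
```

```text
pics
{'time_s': 0.0, 'joint_positions': array([-1.05607853e-01,  4.91558313e-01,  1.55945170e+00,  3.55012158e-05,
        1.09170039e+00, -1.05592838e-01]), 'dq': array([ 1.19472012e-03, -5.64247014e-04,  6.00889655e-04,  1.47091505e-03,
       -2.13232984e-03,  3.13312525e-05]), 'tau': array([-9.52334158e-04, -6.12640929e+01, -2.58175153e+01,  6.92750537e-02,
        4.83079045e-02, -1.38641695e-05]), 'tcp_pos': array([6.24755613e+02, 5.23334427e-02, 2.14061750e+02]), 'tcp_rot': array([[ 3.14808077e-05,  9.99999385e-01, -1.10820070e-03],
       [ 9.99999988e-01, -3.13155357e-05,  1.49152453e-04],
       [ 1.49117658e-04, -1.10820538e-03, -9.99999375e-01]]), 'force': array([-0.18303645, -0.51020243,  0.44084895]), 'torque': array([-0.0025542 , -0.04861171, -0.03226695]), 'gripper_force': 0.0, 'finger_gap': 0.9977056414238458}
scene {'fx': 470.843, 'fy': 470.843, 'cx': 313.626, 'cy': 196.569, 'extrinsics': [[0.236, 0.972, 0.004, 2.074], [-0.607, 0.144, 0.781, 235.203], [0.759, -0.187, 0.624, -1792.348], [0.0, 0.0, 0.0, 1.0]]}
side {'fx': 445.489, 'fy': 445.489, 'cx': 312.16, 'cy': 200.275, 'extrinsics': [[0.851, -0.524, 0.018, -466.177], [0.27, 0.468, 0.842, -182.982], [-0.45, -0.712, 0.54, -1016.601], [0.0, 0.0, 0.0, 1.0]]}
wrist {'fx': 348.045, 'fy': 348.045, 'cx': 316.423, 'cy': 196.709, 'T_tool_cam': [[-0.0, 0.96, 0.28, 79.818], [1.0, -0.0, 0.0, 0.072], [0.0, 0.28, -0.96, -171.066], [0.0, 0.0, 0.0, 1.0]]}
```

View pics/scene0.png

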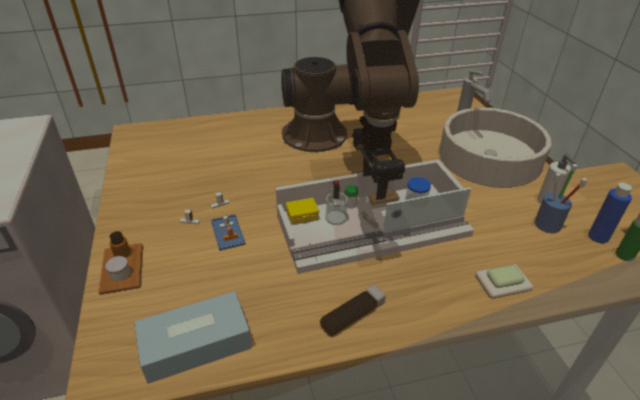

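View pics/side0.png

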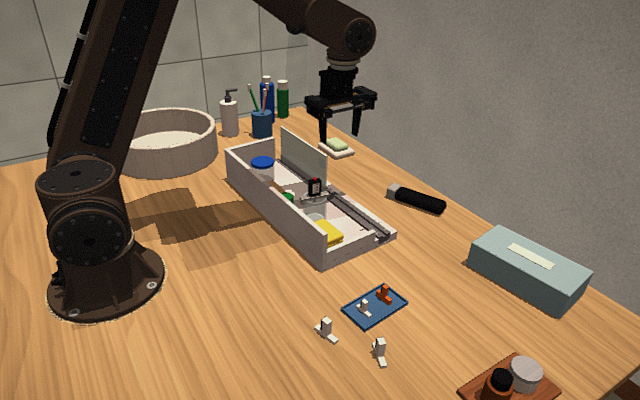

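View pics/wrist0.png

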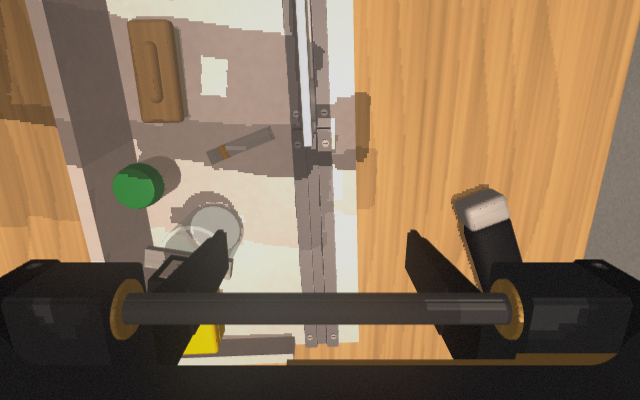

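The scene camera shows the shelf at about (370,215), the gauge on the jar at (337,200) and the blue dish at (228,232) with a white and an orange stop. Two look-alike stops stand on the table at (190,216) and (219,201). The wrist view shows the track at column 320, its open end at row 340 and the door end at row 140. The jar is around (205,240), partly hidden by a finger.

```bash
cat > h.py <<'E'
from station import r
import cv2,numpy as np
def cam(n,o=None):
    m=r.camera_model(n)
    if n=="wrist":
        o=o or r.observe();T=np.eye(4);T[:3,:3]=o["tcp_rot"];T[:3,3]=o["tcp_pos"];E=np.linalg.inv(T@np.array(m["T_tool_cam"]))
    else:E=np.array(m["extrinsics"])
    return m,E
def ray(c,p):
    m,E=c;K=np.array([[m["fx"],0,m["cx"]],[0,m["fy"],m["cy"]],[0,0,1]])
    D=np.array(m.get("distortion",m.get("dist",[0.]*5)),float) if not isinstance(m.get("distortion"),str) else np.zeros(5)
    u=cv2.undistortPoints(np.array([[p]],float),K,D)[0,0]
    R=E[:3,:3];return -R.T@E[:3,3],R.T@np.array([u[0],-u[1],-1])
def plane(c,p,z):
    o,d=ray(c,p);return o+d*(z-o[2])/d[2]
def proj(c,P):
    m,E=c;q=E[:3,:3]@P+E[:3,3];return np.array([m["cx"]+m["fx"]*q[0]/-q[2],m["cy"]+m["fy"]*q[1]/q[2]])
def tri(rs):
    A=0;b=0
    for o,d in rs:
        d=d/np.linalg.norm(d);M=np.eye(3)-np.outer(d,d);A=A+M;b=b+M@o
    return np.linalg.solve(A,b)
def shot(n,name):
    o=r.observe();im=r.camera(n)[:,:,::-1].copy();cv2.imwrite(f"pics/{name}.png",im);return im,cam(n,o)
E
python3 - <<'E'
from h import *
for n in("scene","side","wrist"):print(n,r.camera_model(n).keys())
w=cam("wrist");s=cam("scene");d=cam("side")
for p,z in [((205,245),100),((330,340),28),((357,340),25),((353,5),25),((300,100),60)]:print("w",p,plane(w,p,z).round())
for p,z in [((228,232),10),((228,222),15),((231,232),25),((337,196),100)]:print("s",p,plane(s,p,z).round())
for p,z in [((375,306),10),((364,308),15),((385,293),25),((315,187),130)]:print("d",p,plane(d,p,z).round())
E
```

```text
scene dict_keys(['fx', 'fy', 'cx', 'cy', 'extrinsics'])
side dict_keys(['fx', 'fy', 'cx', 'cy', 'extrinsics'])
wrist dict_keys(['fx', 'fy', 'cx', 'cy', 'T_tool_cam'])
w (205, 245) [525. -48. 100.]
w (330, 340) [ 641. -206.   28.]
w (357, 340) [ 674. -208.   25.]
w (353, 5) [659. 160.  25.]
w (300, 100) [610.  76.  60.]
s (228, 232) [ 480. -372.   10.]
s (228, 222) [ 442. -368.   15.]
s (231, 232) [ 498. -364.   25.]
s (337, 196) [500. -56. 100.]
d (375, 306) [ 470. -381.   10.]
d (364, 308) [ 443. -377.   15.]
d (385, 293) [ 502. -373.   25.]
d (315, 187) [512. -67. 130.]
```

```bash
python3 -m inch '[[[0,0,0],[-4,-2,0],-1],[[0,0,0],[-8,-4,0],-1],[[0,0,0],[-12,-6,0],-1],[[0,0,0],[-12,-6,0],-1],[[0,0,0],[-12,-6,0],-1],[[0,0,0],[-12,-6,0],-1]]' 10; python3 - <<'E'
from h import *
im,c=shot("wrist","w1")
E
```

```text
time_s: 0.75
tcp_pos: [565.3, -119.4, 214.6]
tcp_rot: [[-0.0, 1.0, 0.0], [1.0, 0.0, 0.0], [0.0, 0.0, -1.0]]
force: [0.1, 0.4, -0.7]
finger_gap: 0.995
gripper_force: 0.0
```

View pics/w1.png

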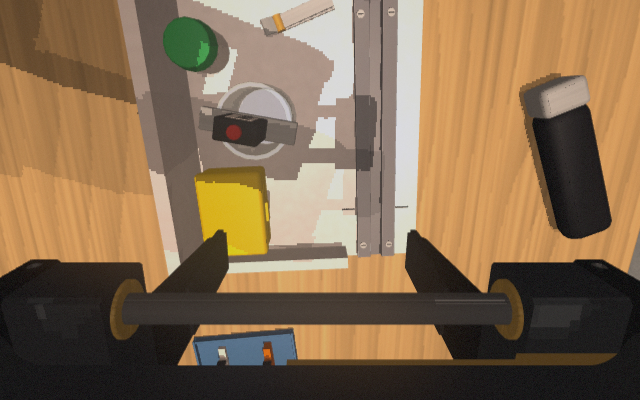

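The jar is at (257,120). The gauge's red cap is at (233,131) and its bar runs from (200,115) to (297,135). The pencil lines are at (349,209) and (402,207), and the track end is at row ~255. I'll enlarge this crop to read the corners.

```bash
python3 - <<'E'
from h import *
im=cv2.imread("pics/w1.png")
a=cv2.resize(im[75:175,180:320],None,fx=5.7,fy=5.7,interpolation=cv2.INTER_NEAREST)[:,:400*2]
cv2.imwrite("pics/c1.png",cv2.resize(im[75:265,190:420],None,fx=3.1,fy=3.1,interpolation=cv2.INTER_CUBIC))
h=cv2.cvtColor(im,cv2.COLOR_BGR2HSV)
m=cv2.inRange(h,(0,150,80),(8,255,255))|cv2.inRange(h,(172,150,80),(180,255,255));m[:90]=0;m[180:]=0
M=cv2.moments(m,True);p=(M["m10"]/M["m00"],M["m01"]/M["m00"]);c=cam("wrist");print(p,M["m00"],plane(c,p,158))
E
```

```text
(233.1264367816092, 131.91379310344828) 174.0 [511.50217321 -62.11361766 158.        ]
```

View pics/c1.png

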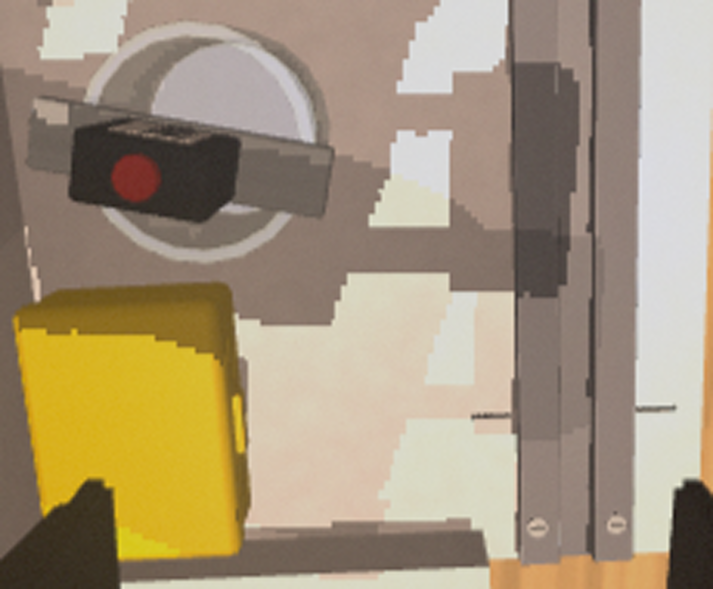

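```bash
python3 - <<'E'
from h import *
c=cam("wrist")
f=lambda x,y,z:plane(c,(190+x/3.1,75+y/3.1),z)
def line(a,b):d=b-a;print(a.round(1),b.round(1),"len",np.linalg.norm(d).round(1),"ang",np.degrees(np.arctan2(d[1],d[0])).round(2))
print("bar far/near edge");line(f(40,97,108),f(333,148,108));line(f(235,202,108),f(325,216,108));line(f(333,148,108),f(325,216,108))
print("body top near");line(f(70,203,152),f(195,220,152))
print("jar rim centre approx",((f(204,20,100)+f(204,262,100))/2).round(1),f(85,140,100).round(1),f(329,140,100).round(1))
for z in(27,32):
  print("track L,R edges",z);line(f(520,562,z),f(510,0,z));line(f(633,560,z),f(640,0,z))
  print("groove");line(f(558,562,z),f(558,300,z));line(f(595,560,z),f(594,0,z))
line(f(480,416,25),f(675,408,25))
print("shelf right edge? open end corner");line(f(490,565,25),f(690,555,25))
im=cv2.imread("pics/w1.png");h=cv2.cvtColor(im,cv2.COLOR_BGR2HSV)
b=cv2.inRange(h,(100,100,40),(125,255,255));b[:320]=0;ys,xs=np.nonzero(b);print("dish",xs.min(),xs.max(),ys.min())
for n in("scene","side"):
  s=cam(n);im=cv2.imread(f"pics/{n}0.png");h=cv2.cvtColor(im,cv2.COLOR_BGR2HSV)
  b=cv2.inRange(h,(100,120,40),(125,255,255));k,l,st,ce=cv2.connectedComponentsWithStats(b)
  for i in range(1,k):
    if st[i,4]>100:
      bx=cv2.boxPoints(cv2.minAreaRect(np.argwhere(l==i)[:,::-1].astype(np.float32)));print(n,ce[i].round(),[plane(s,p,10).round()[:2].tolist() for p in bx])
E
```

```text
bar far/near edge
[477.6 -47.6 108. ] [550.4 -60.  108. ] len 73.9 ang -9.66
[525.2 -73.6 108. ] [548.1 -77.1 108. ] len 23.2 ang -8.79
[550.4 -60.  108. ] [548.1 -77.1 108. ] len 17.3 ang -97.65
body top near
[496.  -68.4 152. ] [522.7 -72.  152. ] len 27.0 ang -7.73
jar rim centre approx [516.5 -59.8 100. ] [485.8 -58.6 100. ] [549.  -58.5 100. ]
track L,R edges 27
[ 612.1 -213.9   27. ] [602.3 -20.4  27. ] len 193.8 ang 92.88
[ 653.2 -213.1   27. ] [643.2 -20.3  27. ] len 193.0 ang 92.98
groove
[ 625.9 -213.9   27. ] [ 621.7 -116.5   27. ] len 97.5 ang 92.52
[ 639.4 -213.1   27. ] [628.7 -20.3  27. ] len 193.1 ang 93.16
track L,R edges 32
[ 611.4 -211.5   32. ] [601.8 -20.6  32. ] len 191.1 ang 92.88
[ 652.  -210.7   32. ] [642.1 -20.6  32. ] len 190.3 ang 92.98
groove
[ 625.1 -211.5   32. ] [ 620.9 -115.4   32. ] len 96.1 ang 92.52
[ 638.3 -210.7   32. ] [627.8 -20.6  32. ] len 190.4 ang 93.16
[ 596.4 -158.6   25. ] [ 664.7 -155.6   25. ] len 68.4 ang 2.54
shelf right edge? open end corner
[ 601.4 -216.1   25. ] [ 674.4 -212.    25. ] len 73.1 ang 3.21Traceback (most recent call last):
  File "<stdin>", line 14, in <module>
    return umr_minimum(a, axis, None, out, keepdims, initial, where)
ValueError: zero-size array to reduction operation minimum which has no identity
```

Here are the estimates:

| Item | Estimate |
|---|---|
| Shelf yaw | ≈ +2.9° |
| Gauge centre | (511.6, -62.2), yaw ≈ -9° |
| Mark | ≈ (629.3, -157) |

The bar length (74–76 mm) and the track width (41 mm) agree with the given sizes. I'll go above the gauge and descend.

```bash
python3 -m inch '[[[0,0,5],[3,-3,0],-0.3],[[0,0,9],[5.72,-5.37,0],-0.3],[[0,0,9],[5.72,-5.37,0],-0.3],[[0,0,9],[5.72,-5.37,3],-0.3],[[0,0,9],[5.72,-5.37,6],-0.3],[[0,0,9],[5.72,-5.37,7],-0.3],[[0,0,9],[5.72,-5.37,7],-0.3]]' 10; python3 - <<'E'
from h import *
im,c=shot("wrist","w2")
im2,_=shot("side","s2")
cv2.imwrite("pics/c2.png",np.hstack([im[100:400,130:500],cv2.resize(im2[130:230,250:393],None,fx=3,fy=3)]))
E
```

```text
time_s: 1.5
tcp_pos: [511.4, -62.4, 143.7]
tcp_rot: [[0.155, 0.988, -0.002], [0.988, -0.155, 0.001], [0.0, -0.002, -1.0]]
force: [0.3, -0.1, 0.5]
finger_gap: 0.653
gripper_force: 0.0
```

View pics/c2.png

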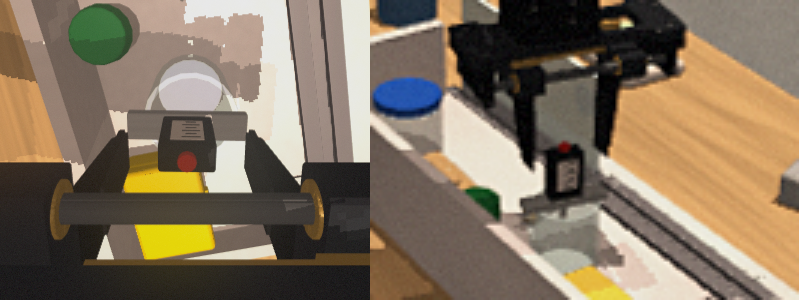

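The gauge's cap at (187,160) sits midway between the fingers (127 and 246), and the bar is square to the tool. I'll descend and close.

```bash
python3 -m inch '[[[0,0,0],[0,0,2],-0.3],[[0,0,0],[0,0,3.05],-0.3],[[0,0,0],[0,0,3.05],-0.1],[[0,0,0],[0,0,3.05],0.2],[[0,0,0],[0,0,3.05],0.4],[[0,0,0],[0,0,3.05],0.6],[[0,0,0],[0,0,3.05],0.8],[[0,0,0],[0,0,3.05],0.8]]' 12; python3 -m inch '[[[0,0,0],[0,0,0],1],[[0,0,0],[0,0,0],1],[[0,0,0],[0,0,0],1]]' 40
```

```text
time_s: 2.4
tcp_pos: [511.5, -62.8, 114.6]
tcp_rot: [[0.156, 0.988, 0.001], [0.988, -0.156, -0.0], [-0.0, 0.001, -1.0]]
force: [-1.4, 0.1, 5.5]
finger_gap: 0.315
gripper_force: 12.0
time_s: 2.7
tcp_pos: [511.5, -62.8, 114.6]
tcp_rot: [[0.156, 0.988, 0.001], [0.988, -0.156, -0.0], [-0.0, 0.001, -1.0]]
force: [-1.2, 0.0, 6.5]
finger_gap: 0.314
gripper_force: 40.0
```

```bash
python3 -m inch '[[[0,0,0],[0,0,-1],1],[[0,0,0],[0,0,-3],1],[[0,0,0],[0,0,-5],1],[[0,0,0],[-1,3,-5],1],[[0,0,-6],[-3,7,-5],1],[[0,0,-12],[-5,11,-5],1],[[0,0,-12],[-5.8,12.75,-5],1],[[0,0,-12],[-5.8,12.75,-5],1]]'; python3 -m inch '[[[0,0,0],[0,0,0],1],[[0,0,0],[0,0,0],1]]'; python3 - <<'E'
from h import *
im,c=shot("wrist","w3");im2,s=shot("side","s3");im3,q=shot("scene","c3")
cv2.imwrite("pics/d3.png",np.hstack([im[60:360,130:500],cv2.resize(im2[120:245,280:440],None,fx=2.5,fy=2.4)]))
for n,c,i in(("w",c,im),("s",s,im2)):
  h=cv2.cvtColor(i,cv2.COLOR_BGR2HSV);m=cv2.inRange(h,(0,150,80),(6,255,255))|cv2.inRange(h,(174,150,80),(180,255,255))
  k,l,st,ce=cv2.connectedComponentsWithStats(m);print(n,[(ce[j].round(1).tolist(),int(st[j,4])) for j in range(1,k) if st[j,4]>8])
E
```

```text
time_s: 3.5
tcp_pos: [629.5, -141.5, 163.8]
tcp_rot: [[-0.051, 0.999, 0.0], [0.999, 0.051, -0.0], [-0.0, 0.0, -1.0]]
force: [-0.5, 0.2, -1.6]
finger_gap: 0.314
gripper_force: 40.0
time_s: 3.7
tcp_pos: [627.4, -139.4, 164.4]
tcp_rot: [[-0.052, 0.999, -0.001], [0.999, 0.052, 0.0], [0.0, -0.001, -1.0]]
force: [0.2, -0.5, -1.8]
finger_gap: 0.313
gripper_force: 40.0
w [([316.3, 286.8], 250)]
s []
```

View pics/d3.png

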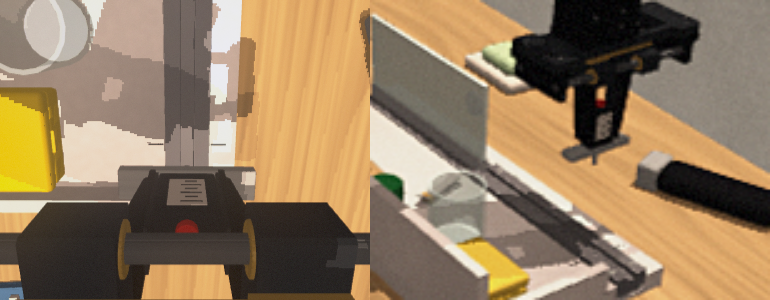

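The gauge is held level, with its cap at column 316.3, which is the tool's centre plane. The track shows at columns ~295–341. I'll measure its edges at row level.

```bash
python3 - <<'E'
from h import *
im=cv2.imread("pics/w3.png");g=cv2.cvtColor(im,cv2.COLOR_BGR2GRAY).astype(float)
c=cam("wrist");o=r.observe()
for a in(62,90,170,190,205):
  p=g[a:a+8,285:362].mean(0);d=np.diff(p);i=np.argsort(-abs(d))[:9];print(a,sorted([(int(285+j),int(d[j])) for j in i]))
# cap z in tool with tool x=0
og,d=ray(c,(316.3,286.8));R=o["tcp_rot"];a=R.T@(og-o["tcp_pos"]);b=R.T@d;t=-a[0]/b[0];print("cap tool",a+b*t,o["tcp_pos"])
print([plane(c,p,30).round(1) for p in((316.3,100),(316.3,200))])
cv2.imwrite("pics/d4.png",cv2.resize(im[60:230,270:370],None,fx=5,fy=3.5,interpolation=cv2.INTER_CUBIC))
E
```

```text
62 [(291, -32), (292, -30), (309, -14), (310, 20), (324, -16), (325, 12), (341, 42), (342, 37), (348, 12)]
90 [(292, -28), (293, -39), (309, -11), (310, 16), (323, -19), (324, 15), (336, 37), (340, 26), (341, 64)]
170 [(293, -14), (294, -30), (309, -6), (310, 7), (338, 13), (339, 41), (344, 11), (352, 4), (359, -12)]
190 [(294, -34), (300, 20), (302, 22), (309, -11), (310, 23), (321, -59), (323, 48), (338, 39), (339, 47)]
205 [(293, -65), (294, -16), (309, -13), (310, 23), (322, -28), (323, 23), (337, 11), (338, 75), (341, 6)]
cap tool [ 0.00000000e+00 -2.09407032e-02 -3.70575052e+01] [ 627.77272743 -139.47237597  164.59323414]
[array([623.7, -63.7,  30. ]), array([ 628.3, -152. ,   30. ])]
```

View pics/d4.png

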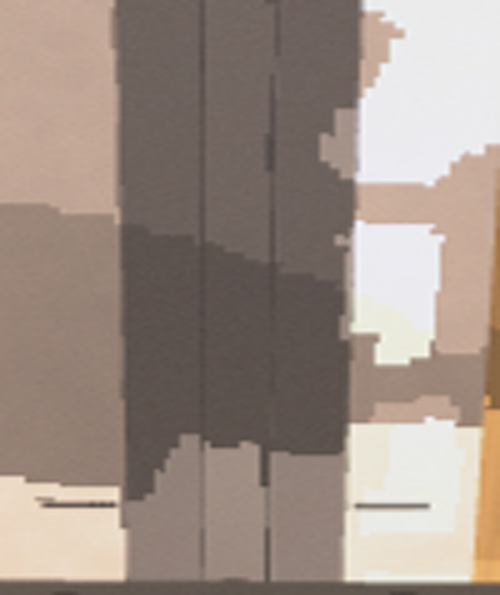

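The groove centre is at column ~316.4, in the probe's plane to within 0.5 mm. I'll descend and feel for contact.

```bash
python3 -m inch '[[[0,0,0],[0,0,3],1],[[0,0,0],[0,0,6],1],[[0,0,0],[0,0,8.8],1],[[0,0,0],[0,0,8.8],1],[[0,0,0],[0,0,8.8],1]]' | grep -E "pos|force:"
for i in 1 2 3 4 5; do python3 -m inch '[[[0,0,0],[0,0,0.2],1],[[0,0,0],[0,0,0.4],1],[[0,0,0],[0,0,0.4],1]]' | grep -E "pos|^force:"; done
```

```text
tcp_pos: [628.3, -139.9, 76.8]
force: [0.1, -0.6, -0.8]
gripper_force: 40.0
tcp_pos: [628.4, -140.0, 72.9]
force: [-0.0, 0.9, -1.2]
tcp_pos: [628.0, -140.0, 67.9]
force: [0.9, -0.7, -1.6]
tcp_pos: [628.0, -140.0, 63.8]
force: [0.0, 0.1, -1.8]
tcp_pos: [628.1, -140.0, 59.8]
force: [-0.0, -0.6, -1.3]
tcp_pos: [628.3, -140.0, 56.1]
force: [0.7, -0.1, 0.2]
```

```bash
for i in 1 2 3; do python3 -m inch '[[[0,0,0],[0,0,0.1],1],[[0,0,0],[0,0,0.2],1],[[0,0,0],[0,0,0.2],1]]' | grep -E "pos|^force:"; done
```

```text
tcp_pos: [628.3, -140.1, 54.2]
force: [-0.3, 0.2, 1.4]
tcp_pos: [628.2, -140.0, 52.1]
force: [-0.3, 0.9, 1.9]
tcp_pos: [628.2, -140.0, 50.1]
force: [0.1, -0.4, 2.0]
```

```bash
python3 -m inch '[[[0,0,0],[0,0,0.1],1],[[0,0,0],[0,0,0.2],1],[[0,0,0],[0,0,0.2],1]]' | grep -E "pos|^force:"; for i in 1 2; do python3 -m inch '[[[0,0,0],[0,0,0.1],1],[[0,0,0],[0,0,0.1],1],[[0,0,0],[0,0,0.1],1]]' | grep -E "pos|^force:"; done
```

```text
tcp_pos: [628.2, -140.0, 48.1]
force: [0.1, 0.4, 3.1]
tcp_pos: [628.2, -140.0, 47.2]
force: [-0.4, -0.3, 2.8]
tcp_pos: [628.3, -140.1, 46.8]
force: [-1.0, -0.1, 8.3]
```

```bash
python3 -m inch '[[[0,0,0],[0,0,0.04],1],[[0,0,0],[0,0,0.04],1],[[0,0,0],[0,0,0.04],1],[[0,0,0],[0,0,0.04],1]]'; python3 - <<'E'
from h import *
im,c=shot("wrist","w5");im2,s=shot("side","s5")
for n,i in(("w",im),("s",im2)):
  h=cv2.cvtColor(i,cv2.COLOR_BGR2HSV);m=cv2.inRange(h,(0,150,60),(6,255,255))|cv2.inRange(h,(174,150,60),(180,255,255))
  k,l,st,ce=cv2.connectedComponentsWithStats(m);print(n,[(ce[j].round(1).tolist(),st[j].tolist()) for j in range(1,k) if st[j,4]>8])
o=r.observe();R=o["tcp_rot"]
for row in(286.8,):
  pass
for dz in(0,4,12):print("cap rise",dz,proj(c,o["tcp_pos"]+R@np.array([0,0,-37.06-dz])).round(1))
cv2.imwrite("pics/d5.png",np.hstack([im[150:350,230:410].repeat(2,0).repeat(2,1),cv2.resize(im2[150:250,300:440],None,fx=3,fy=4)]))
E
python3 -m inch '[[[0,0,0],[0,0,0],1],[[0,0,0],[0,0,0],1],[[0,0,0],[0,0,0],1],[[0,0,0],[0,0,0],1],[[0,0,0],[0,0,0],1],[[0,0,0],[0,0,0],1],[[0,0,0],[0,0,0],1],[[0,0,0],[0,0,0],1]]'
```

```text
time_s: 8.05
tcp_pos: [628.3, -140.0, 46.8]
tcp_rot: [[-0.052, 0.999, 0.001], [0.999, 0.052, -0.0], [-0.0, 0.001, -1.0]]
force: [-2.4, 0.9, 11.8]
finger_gap: 0.315
gripper_force: 40.0
w []
s []
cap rise 0 [316.4 286.7]
cap rise 4 [316.4 291.7]
cap rise 12 [316.4 302.6]
time_s: 8.95
tcp_pos: [628.3, -140.1, 46.8]
tcp_rot: [[-0.052, 0.999, 0.001], [0.999, 0.052, -0.0], [-0.0, 0.001, -1.0]]
force: [-3.0, 0.9, 12.3]
finger_gap: 0.314
gripper_force: 40.0
```

View pics/d5.png

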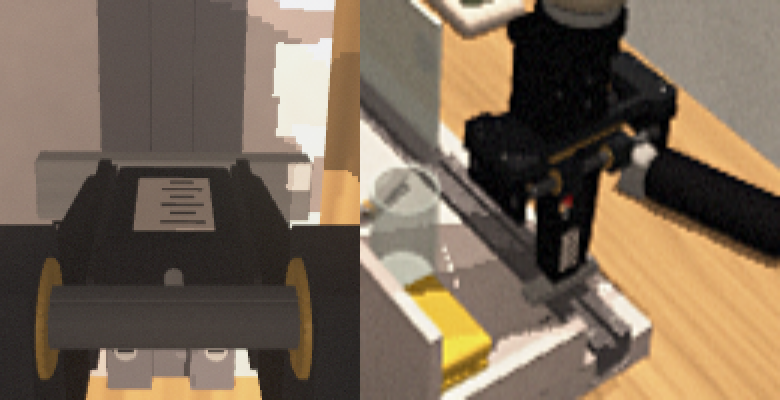

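The probe travelled about 11–12 mm from first touch (TCP z ≈ 57–58) to base contact (46.8). The spring force agrees, and in the picture the cap has risen behind the crossbar with the bare rod showing. So the groove is 6 mm deep and needs the white stop. I'll carry the gauge back.

```bash
python3 -m inch '[[[0,0,0],[0,0,-0.5],1],[[0,0,0],[0,0,-3],1],[[0,0,0],[0,0,-7],1],[[0,0,0],[0,0,-11.84],1],[[0,0,0],[0,0,-11.84],1],[[0,0,5],[4,-5,-11.84],1],[[0,0,12],[8.32,-9,-11.84],1],[[0,0,12],[8.32,-11.27,-11.84],1]]'|grep pos;python3 -m inch '[[[0,0,0],[0,0,0],1],[[0,0,0],[0,0,0],1],[[0,0,0],[0,0,0],1],[[0,0,0],[0,0,0],1]]'|grep -E "pos|rot|^force"
python3 - <<'E'
from h import *
im,c=shot("wrist","w6")
cv2.imwrite("pics/d6.png",np.hstack([im[60:360,130:500]]))
E
```

```text
tcp_pos: [509.0, -60.8, 163.1]
tcp_pos: [512.0, -63.2, 163.8]
tcp_rot: [[0.157, 0.988, -0.0], [0.988, -0.157, 0.0], [0.0, -0.0, -1.0]]
force: [-0.2, -0.1, -1.5]
```

View pics/d6.png

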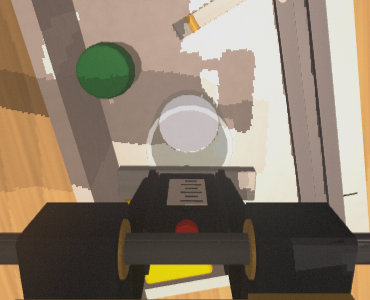

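The jar stands where it did, under the bar at crop (190,140). I've used all 10 pictures, so from here on it is numbers only. Lowering by feel.

```bash
python3 -m inch '[[[0,0,0],[0,0,2],1],[[0,0,0],[0,0,3.6],1],[[0,0,0],[0,0,4.4],1],[[0,0,0],[0,0,4.6],1],[[0,0,0],[0,0,4.6],1],[[0,0,0],[0,0,4.6],1]]' | grep -E "pos|^force:"; for i in 1 2 3; do python3 -m inch '[[[0,0,0],[0,0,0.05],1],[[0,0,0],[0,0,0.1],1],[[0,0,0],[0,0,0.1],1]]' | grep -E "pos|^force:"; done
```

```text
tcp_pos: [511.7, -63.0, 118.7]
force: [0.2, 0.1, -1.0]
tcp_pos: [511.3, -62.8, 117.4]
force: [0.1, 0.5, -1.1]
tcp_pos: [511.2, -62.8, 116.1]
force: [0.7, -0.3, -1.6]
tcp_pos: [511.2, -62.8, 115.1]
force: [0.0, -0.5, -1.2]
```

```bash
for i in 1 2; do python3 -m inch '[[[0,0,0],[0,0,0.03],1],[[0,0,0],[0,0,0.05],1],[[0,0,0],[0,0,0.05],1]]' | grep -E "pos|^force:"; done
```

```text
tcp_pos: [511.3, -62.8, 114.7]
force: [-0.5, -0.0, -0.5]
tcp_pos: [511.4, -62.8, 114.6]
force: [-1.9, 0.1, 6.1]
```

```bash
python3 -m inch '[[[0,0,0],[0,0,-0.05],1],[[0,0,0],[0,0,-0.05],0.5],[[0,0,0],[0,0,-0.05],0.3],[[0,0,0],[0,0,-0.05],0.1],[[0,0,0],[0,0,-0.05],-0.2],[[0,0,0],[0,0,-0.05],-0.35],[[0,0,0],[0,0,-0.05],-0.35],[[0,0,0],[0,0,-0.05],-0.35]]' 10; python3 -m inch '[[[0,0,0],[0,0,-1],-0.35],[[0,0,0],[0,0,-4],-0.35],[[0,0,0],[0,0,-8],-0.35],[[0,0,0],[0,0,-10],-0.35],[[0,0,0],[0,0,-10],-0.35]]'
python3 - <<'E'
from h import *
im,c=shot("wrist","w7");im2,s=shot("side","s7")
for n,i in(("w",im),("s",im2)):
  h=cv2.cvtColor(i,cv2.COLOR_BGR2HSV);m=cv2.inRange(h,(0,150,60),(6,255,255))|cv2.inRange(h,(174,150,60),(180,255,255))
  k,l,st,ce=cv2.connectedComponentsWithStats(m);
  for j in range(1,k):
    if st[j,4]>8:print(n,ce[j].round(1),st[j,4],plane(c if n=="w" else s,ce[j],158).round(1))
# dish colours
sc=cv2.imread("pics/scene0.png")
for n,i in(("side",cv2.imread("pics/side0.png")),("scene",sc)):
  h=cv2.cvtColor(i,cv2.COLOR_BGR2HSV);m=cv2.inRange(h,(95,90,40),(125,255,255));k,l,st,ce=cv2.connectedComponentsWithStats(m)
  for j in range(1,k):
    if st[j,4]>150:
      ct=max(cv2.findContours((l==j).astype(np.uint8),0,2)[0],key=cv2.contourArea);q=cv2.approxPolyDP(cv2.convexHull(ct),6,True)[:,0]
      print(n,ce[j].round(),[(p.tolist(),plane(cam(n),p,10).round()[:2].tolist()) for p in q])
E
```

```text
time_s: 13.1
tcp_pos: [511.3, -62.8, 114.7]
tcp_rot: [[0.156, 0.988, 0.0], [0.988, -0.156, -0.0], [-0.0, 0.0, -1.0]]
force: [0.1, 0.4, -0.5]
finger_gap: 0.666
gripper_force: 0.0
time_s: 13.6
tcp_pos: [512.3, -63.0, 218.0]
tcp_rot: [[0.156, 0.988, 0.006], [0.988, -0.156, -0.001], [-0.001, 0.006, -1.0]]
force: [0.8, -2.1, -0.0]
finger_gap: 0.673
gripper_force: 0.0
w [314.1 212.6] 128 [511.  -62.1 158. ]
s [314.5 178.8] 10 [506.9 -71.7 158. ]
side [264. 114.] [([272, 82], [970.0, 1065.0]), ([271, 134], [682.0, 515.0]), ([255, 137], [618.0, 520.0]), ([260, 83], [911.0, 1080.0])]
side [262. 162.] [([273, 160], [591.0, 323.0]), ([266, 168], [545.0, 284.0]), ([251, 163], [517.0, 340.0])]
side [373. 308.] [([407, 301], [539.0, -405.0]), ([364, 331], [409.0, -424.0]), ([341, 310], [401.0, -354.0]), ([383, 283], [530.0, -335.0])]
scene [419. 184.] [([408, 181], [370.0, 227.0]), ([420, 177], [358.0, 275.0]), ([430, 185], [407.0, 289.0]), ([418, 192], [432.0, 236.0])]
scene [609. 216.] [([629, 194], [597.0, 886.0]), ([608, 238], [755.0, 677.0]), ([594, 239], [749.0, 635.0]), ([610, 191], [569.0, 838.0])]
```

The gauge is back at (511, -62), the same place as before. The dish centre is ≈ (470, -379) with yaw ≈ 8°, and the white stop is at its -x side, ≈ (441, -381). I'll move so the wrist camera looks into the dish.

```bash
python3 -m inch '[[[0,0,-3],[-4,0,0],-0.35],[[0,0,-9],[-9,0,0],-0.35],[[0,0,-17],[-14,0,0],-0.35],[[0,0,-17],[-19,0.5,0],-0.35],[[0,0,-17],[-24,0.5,0],-0.35],[[0,0,-17],[-29,0.5,0],-0.35],[[0,0,-17],[-34,0.5,0],-0.35],[[0,0,-17],[-40,0.5,0],-0.35]]'|grep pos; python3 -m inch '[[[0,0,0],[0,0,0],-0.35],[[0,0,0],[0,0,0],-0.35],[[0,0,0],[0,0,0],-0.35],[[0,0,0],[0,0,0],-0.35]]'|grep -E "pos|rot"
cat > look.py <<'E'
from h import *
import sys
im,c=shot("wrist",sys.argv[1]);h=cv2.cvtColor(im,cv2.COLOR_BGR2HSV)
b=cv2.inRange(h,(95,90,30),(125,255,255));k,l,st,ce=cv2.connectedComponentsWithStats(b);j=1+np.argmax(st[1:,4])
ct=max(cv2.findContours((l==j).astype(np.uint8),0,2)[0],key=cv2.contourArea);hull=cv2.convexHull(ct)
print("dish",st[j],[(p.tolist(),plane(c,p,10).round(1)[:2].tolist()) for p in cv2.approxPolyDP(hull,8,True)[:,0]])
ins=np.zeros_like(b);cv2.fillConvexPoly(ins,hull,255)
for n,m in(("white",cv2.inRange(h,(0,0,90),(180,70,255))),("orange",cv2.inRange(h,(3,150,60),(20,255,255)))):
  m=m&ins;m[262:]=0
  k,l,st,ce=cv2.connectedComponentsWithStats(m)
  for j in range(1,k):
    if st[j,4]>40:print(n,ce[j].round(1),st[j],"minrect",[np.round(v,1) for v in cv2.minAreaRect(np.argwhere(l==j)[:,::-1].astype(np.float32))],plane(c,ce[j],25).round(1))
E
python3 look.py w8
```

```text
tcp_pos: [454.6, -447.9, 213.0]
tcp_pos: [456.0, -444.9, 214.4]
tcp_rot: [[-0.141, 0.99, -0.0], [0.99, 0.141, 0.001], [0.001, -0.0, -1.0]]
dish [ 340   70   68   71 2229] [([340, 70], [465.0, -338.1]), ([407, 72], [532.8, -330.4]), ([397, 140], [536.8, -399.3]), ([375, 138], [513.0, -400.6])]
orange [373.5 104.2] [367  84  16  41 455] minrect [array([374.5, 104. ]), array([40., 15.]), np.float64(90.0)] [ 502.5 -366.4   25. ]
```

```bash
cat > look.py <<'E'
from h import *
import sys
im=cv2.imread("pics/w8.png");c=cam("wrist")
h=cv2.cvtColor(im,cv2.COLOR_BGR2HSV)
q=np.array([proj(c,np.array(p+(10,),float)) for p in((539,-401),(409,-424),(400,-352),(531,-333))]);print(q.round())
for y in range(60,160,6):print(y," ".join("%d/%d/%d"%tuple(h[y,x]) for x in range(266,346,6)))
E
python3 look.py
```

```text
[[399. 142.]
 [276. 146.]
 [275.  75.]
 [405.  74.]]
60 15/135/121 15/132/114 15/137/147 15/136/139 14/138/139 15/140/158 15/140/144 15/138/150 15/139/154 15/137/143 15/138/153 15/137/156 17/136/228 16/139/219
66 16/140/118 15/137/112 15/136/120 16/94/100 15/93/110 15/121/137 16/140/151 15/137/149 16/136/152 15/136/141 15/136/157 15/136/158 17/135/228 16/140/221
72 16/137/117 15/132/110 14/133/121 108/54/80 107/80/109 105/80/112 105/75/112 105/79/113 107/81/113 107/81/113 105/80/108 106/79/106 106/82/106 105/93/146
78 16/134/120 15/133/111 15/129/121 105/43/71 105/78/108 105/80/112 105/84/112 105/78/111 106/80/112 105/81/110 104/87/108 105/82/112 107/84/112 105/94/179
84 15/137/117 15/129/113 15/133/121 108/43/72 106/64/87 105/78/111 105/86/110 104/79/110 12/66/190 105/58/97 106/87/112 105/85/111 104/87/109 103/88/107
90 15/133/115 14/127/114 15/140/118 107/51/70 107/67/87 106/83/105 105/79/107 105/79/106 13/64/190 104/80/108 106/79/110 106/84/109 105/87/109 104/90/110
96 15/132/114 15/131/117 15/135/117 114/36/71 107/68/86 107/68/86 106/80/108 105/80/105 12/62/107 104/61/80 105/80/1
[... 869 characters left out ...]
/83 107/56/82 110/64/80 104/93/154 106/67/87 107/70/105 105/79/106 106/78/104
138 15/137/138 15/136/143 16/133/117 109/45/79 110/47/82 110/49/78 109/48/75 110/43/72 109/49/73 108/44/76 108/54/80 106/64/87 103/72/103 104/82/106
144 15/136/139 15/135/119 15/130/122 15/135/128 15/133/119 16/134/120 15/132/126 15/130/122 15/129/125 15/134/124 14/131/123 16/126/121 15/134/126 15/130/120
150 15/135/115 16/134/120 15/132/118 15/135/128 15/133/119 16/132/122 15/137/125 15/134/126 15/131/128 15/131/130 15/133/123 15/126/123 14/126/119 15/132/120
156 16/138/118 15/140/189 15/139/185 15/143/211 16/141/190 16/141/196 15/143/200 15/140/210 15/142/205 15/139/211 16/136/126 15/131/121 15/128/120 15/130/126
```

```bash
cat > look.py <<'E'
from h import *
import sys
n=sys.argv[1];(im,c)=shot("wrist",n) if len(sys.argv)>2 else (cv2.imread(f"pics/{n}.png"),cam("wrist"))
h=cv2.cvtColor(im,cv2.COLOR_BGR2HSV);o=r.observe();R=o["tcp_rot"]
for nm,m in(("white",cv2.inRange(h,(4,30,90),(20,92,255))),("orange",cv2.inRange(h,(3,150,60),(13,255,255)))):
  m[:70]=0;m[145:]=0;m[:,:270]=0;m[:,410:]=0
  k,l,st,ce=cv2.connectedComponentsWithStats(m)
  for j in range(1,k):
    if st[j,4]>60:
      pts=np.argwhere(l==j)[:,::-1].astype(np.float32);rc=cv2.minAreaRect(pts);vx,vy,_,_=cv2.fitLine(pts,2,0,.01,.01)[:,0];P=plane(c,rc[0],11)
      print(nm,ce[j].round(1),st[j],np.round(rc[0],1),np.round(rc[1],1),round(rc[2],1),"line deg from vertical",np.degrees(np.arctan2(vx,-vy)).round(1),P.round(1),"tool shift",(R.T@(P-o["tcp_pos"])).round(1))
      print("  rows width",[(int(y),int(pts[pts[:,1]==y][:,0].min()),int(pts[pts[:,1]==y][:,0].max())) for y in range(int(pts[:,1].min()),int(pts[:,1].max())+1,2)])
E
python3 look.py w8
```

```text
white [314.7 101.9] [310  83  10  39 344] [314.5 102. ] [38.  9.] 90.0 line deg from vertical 1.4 [ 443.8 -373.    11. ] tool shift [ 73.   -2.  203.7]
  rows width [(83, 312, 319), (85, 312, 318), (87, 311, 319), (89, 311, 319), (91, 311, 319), (93, 311, 319), (95, 311, 319), (97, 310, 319), (99, 310, 319), (101, 310, 319), (103, 310, 319), (105, 310, 319), (107, 310, 319), (109, 310, 318), (111, 311, 318), (113, 311, 318), (115, 311, 318), (117, 311, 318), (119, 311, 318), (121, 311, 318)]
orange [373.4 106. ] [367  84  16  41 412] [374.5 104. ] [40. 15.] 90.0 line deg from vertical 4.4 [ 505.9 -366.2   11. ] tool shift [ 71.   60.4 203.7]
  rows width [(84, 371, 373), (86, 369, 370), (88, 369, 370), (90, 369, 377), (92, 369, 378), (94, 369, 378), (96, 368, 377), (98, 368, 377), (100, 368, 382), (102, 368, 382), (104, 368, 382), (106, 368, 382), (108, 368, 382), (110, 368, 381), (112, 367, 376), (114, 367, 376), (116, 367, 376), (118, 367, 376), (120, 367, 375), (122, 367, 375), (124, 369, 375)]
```

The white stop measures ~41 × 9.6 mm, so it is the dish's small one. It lies at tool shift (7.3, -0.2) cm, turned about 1.4°. I'll descend with a 40 mm opening, which clears the orange one.

```bash
python3 -m inch '[[[0,0,1.4],[4,-0.2,2],0.15],[[0,0,1.4],[7.25,-0.2,6],0.15],[[0,0,1.4],[7.25,-0.2,10],0.15],[[0,0,1.4],[7.25,-0.2,14],0.15],[[0,0,1.4],[7.25,-0.2,17],0.15],[[0,0,1.4],[7.25,-0.2,17],0.15],[[0,0,1.4],[7.25,-0.2,19],0.15],[[0,0,1.4],[7.25,-0.2,19.9],0.15]]' 10; python3 -m inch '[[[0,0,0],[0,0,0],0.15],[[0,0,0],[0,0,0],0.4],[[0,0,0],[0,0,0],0.6],[[0,0,0],[0,0,0],0.75],[[0,0,0],[0,0,0],0.9],[[0,0,0],[0,0,0],1],[[0,0,0],[0,0,0],1],[[0,0,0],[0,0,0],1]]'
```

```text
time_s: 15.75
tcp_pos: [444.0, -374.5, 16.2]
tcp_rot: [[-0.116, 0.993, 0.001], [0.993, 0.116, -0.001], [-0.001, 0.001, -1.0]]
force: [-0.6, 0.3, 0.5]
finger_gap: 0.424
gripper_force: 0.0
time_s: 16.55
tcp_pos: [443.7, -374.8, 15.9]
tcp_rot: [[-0.115, 0.993, 0.0], [0.993, 0.115, -0.0], [-0.0, 0.0, -1.0]]
force: [-0.3, 1.2, 5.5]
finger_gap: 0.105
gripper_force: 10.0
```

Gripped: the gap is 10 mm, equal to the tab's width. I'll lift and check from the wrist camera how the foot sits in the grip.

```bash
python3 -m inch '[[[0,0,0],[0,0,-1],1],[[0,0,0],[0,0,-4],1],[[0,0,0],[0,0,-8],1],[[0,0,0],[0,0,-12],1],[[0,0,0],[0,0,-12],1],[[0,0,0],[0,0,-12],1]]' 15
cat > held.py <<'E'
from h import *
import sys
o=r.observe();R=o["tcp_rot"];im,c=shot("wrist",sys.argv[1]);h=cv2.cvtColor(im,cv2.COLOR_BGR2HSV)
print("pred foot ends/edges",[(t,proj(c,o["tcp_pos"]+R@np.array(t,float)).round(1).tolist()) for t in((20,0,5),(20,4.5,5),(20,-4.5,5),(6,4.5,5),(0,0,-21),(20,0,11),(-20,0,5))])
for y in range(212,300,4):print(y," ".join("%d/%d/%d"%tuple(h[y,x]) for x in range(300,334,3)))
E
python3 held.py w9
```

```text
time_s: 17.15
tcp_pos: [443.6, -374.7, 136.6]
tcp_rot: [[-0.115, 0.993, 0.001], [0.993, 0.115, -0.001], [-0.001, 0.001, -1.0]]
force: [0.1, 0.4, -0.7]
finger_gap: 0.107
gripper_force: 15.0
pred foot ends/edges [((20, 0, 5), [316.3, 211.9]), ((20, 4.5, 5), [324.8, 211.9]), ((20, -4.5, 5), [307.9, 211.9]), ((6, 4.5, 5), [324.6, 236.2]), ((0, 0, -21), [316.3, 269.0]), ((20, 0, 11), [316.3, 208.4]), ((-20, 0, 5), [316.3, 278.9])]
212 105/87/150 105/87/149 104/88/150 12/64/148 12/60/152 12/62/152 13/61/151 12/62/152 11/53/139 106/95/151 106/86/154 105/96/149
216 105/87/149 106/87/149 104/88/148 12/61/150 11/62/152 13/62/152 11/62/151 12/62/152 11/53/139 104/91/148 105/90/151 104/91/152
220 105/87/149 105/88/148 105/88/148 12/62/149 13/65/153 12/63/150 11/60/152 12/62/151 12/57/139 104/87/150 104/90/148 104/88/150
224 110/57/89 106/61/88 108/70/99 11/62/148 12/61/151 11/62/153 11/62/152 13/65/149 11/58/137 105/75/102 105/75/105 106/86/131
228 104/87/147 104/87/146 105/87/143 12/65/146 14/63/150 12/62/153 11/62/152 13/62/152 12/54/141 106/89/143 104/84/140 105/91/159
232 12/68/49 10/58/53 1
[... 1260 characters left out ...]
33/219 16/135/216 15/131/214 15/132/218 15/130/217 15/132/212 15/78/46 11/85/48 14/85/45
280 14/87/44 12/69/48 15/115/71 17/135/228 17/141/223 16/139/222 17/139/227 16/139/225 16/138/221 16/74/45 13/79/45 10/73/42
284 5/72/46 15/83/43 15/130/88 16/141/225 16/141/224 15/141/221 16/138/229 16/139/224 16/141/220 13/65/47 9/71/47 15/68/45
288 12/69/48 13/74/48 15/124/111 16/140/223 16/136/223 16/140/219 17/137/227 16/139/222 16/139/222 15/114/76 16/62/45 10/62/49
292 8/53/53 11/55/51 14/113/104 15/131/162 15/132/162 15/130/161 15/131/169 14/129/164 16/132/164 15/106/96 12/81/47 14/69/48
296 13/52/59 18/53/58 11/48/58 9/56/59 10/51/60 13/62/58 14/55/60 13/60/60 16/58/57 13/51/60 15/63/57 13/62/58
```

```bash
python3 - <<'E'
from h import *
im=cv2.imread("pics/w9.png");c=cam("wrist");o=r.observe();R=o["tcp_rot"];h=cv2.cvtColor(im,cv2.COLOR_BGR2HSV)
m=cv2.inRange(h,(4,30,110),(20,92,255))
col=m[150:290,312:322].mean(1)>127;print("rows",[150+i+1 for i in np.nonzero(np.diff(col.astype(int)))[0]])
for y in range(194,234,4):
  x=np.nonzero(m[y,295:340])[0]+295;print(y,x.min(),x.max(),end="; ") if len(x) else None
def tx(row,z):
  og,d=ray(c,(316.4,row));a=R.T@(og-o["tcp_pos"]);b=R.T@d;t=(z-a[2])/b[2];return (a+b*t)[0].round(1)
for row in(254.5,275.5):print("tab top",row,[tx(row,z) for z in(-19,-21,-23)])
for row in(200,204,206,208,210):print("foot end",row,tx(row,5),tx(row,11))
E
```

```text
rows [np.int64(207), np.int64(235), np.int64(254), np.int64(276)]
210 309 324; 214 309 324; 218 309 324; 222 309 324; 226 309 324; 230 298 339; tab top 254.5 [np.float64(6.7), np.float64(7.6), np.float64(8.6)]
tab top 275.5 [np.float64(-4.6), np.float64(-3.4), np.float64(-2.3)]
foot end 200 26.6 24.8
foot end 204 24.4 22.5
foot end 206 23.3 21.4
foot end 208 22.2 20.2
foot end 210 21.1 19.1
```

```bash
python3 -m inch '[[[0,0,1],[3,3,0],1],[[0,0,3.65],[6.5,6.5,0],1],[[0,0,3.65],[10,10,0],1],[[0,0,3.65],[13,14,0],1],[[0,0,3.65],[16,17.5,0],1],[[0,0,3.65],[19.34,20.92,0],1],[[0,0,3.65],[19.34,20.92,0],1],[[0,0,3.65],[19.34,20.92,0],1]]'|grep pos; python3 -m inch '[[[0,0,0],[0,0,1],1],[[0,0,0],[0,0,4],1],[[0,0,0],[0,0,7],1],[[0,0,0],[0,0,7],1],[[0,0,0],[0,0,7],1]]'
python3 - <<'E'
from h import *
im,c=shot("wrist","w10");o=r.observe();R=o["tcp_rot"];g=cv2.cvtColor(im,cv2.COLOR_BGR2GRAY).astype(float);h=cv2.cvtColor(im,cv2.COLOR_BGR2HSV)
print(o["tcp_pos"].round(1))
print("pred mark px",[proj(c,np.array(p,float)).round(1).tolist() for p in((604,-158.3,25),(654,-155.7,25),(629.1,-157,32))])
for a in(30,60,100,150,180):
  p=g[a:a+8,270:365].mean(0);d=np.diff(p);i=np.argsort(-abs(d))[:8];print(a,sorted([(int(270+j),int(d[j])) for j in i]))
m=cv2.inRange(h,(4,30,110),(20,92,255));print([(y,(np.nonzero(m[y,305:330])[0][[0,-1]]+305).tolist()) for y in range(195,235,3) if m[y,312:320].mean()>200])
E
```

```text
tcp_pos: [628.8, -157.4, 133.8]
time_s: 18.5
tcp_pos: [628.5, -159.5, 65.4]
tcp_rot: [[-0.05, 0.999, -0.001], [0.999, 0.05, 0.0], [0.0, -0.001, -1.0]]
force: [1.1, 0.6, 0.2]
finger_gap: 0.106
gripper_force: 15.0
[ 629.2 -159.5   66.4]
pred mark px [[278.7, 220.0], [356.2, 219.9], [317.6, 223.8]]
30 [(279, -46), (280, -24), (305, -17), (306, 56), (327, -62), (328, 42), (353, 16), (354, 73)]
60 [(280, -66), (305, -13), (306, 20), (325, -14), (328, 18), (353, 65), (354, 17), (357, 18)]
100 [(281, -58), (282, -10), (306, 5), (307, 7), (326, -12), (328, 6), (351, 15), (352, 65)]
150 [(282, -29), (283, -19), (306, -7), (307, 9), (326, -7), (350, 32), (351, 36), (352, 8)]
180 [(283, -37), (284, -9), (306, -8), (307, 9), (345, 32), (346, 8), (349, 40), (350, 55)]
[(207, [309, 324]), (210, [309, 324]), (213, [309, 324]), (216, [309, 324]), (219, [309, 324]), (222, [309, 324]), (225, [309, 324]), (228, [309, 324]), (231, [309, 324]), (234, [309, 324])]
```

```bash
python3 - <<'E'
from h import *
im=cv2.imread("pics/w10.png");c=cam("wrist");g=cv2.cvtColor(im,cv2.COLOR_BGR2GRAY).astype(float);o=r.observe();print(o["tcp_pos"].round(1))
for a,b in((357,366),(352,358),(270,279),(262,272)):
  p=g[200:260,a:b].mean(1);d=p-(np.roll(p,3)+np.roll(p,-3))/2;i=np.argsort(d[4:-4])[:3]+4;print(a,[(200+int(k),int(d[k]),plane(c,((a+b)/2,200+k),25).round(1).tolist()) for k in i])
E
```

```text
[ 629.2 -159.5   66.4]
357 [(221, -88, [658.3, -156.6, 25.0]), (220, -65, [658.3, -155.9, 25.0]), (215, -33, [658.0, -152.5, 25.0])]
352 [(221, -84, [654.1, -156.8, 25.0]), (220, -61, [654.1, -156.1, 25.0]), (215, -44, [653.8, -152.7, 25.0])]
270 [(221, -73, [601.9, -159.5, 25.0]), (220, -66, [601.9, -158.8, 25.0]), (219, -21, [601.9, -158.1, 25.0])]
262 [(221, -71, [597.1, -159.7, 25.0]), (220, -66, [597.1, -159.0, 25.0]), (219, -20, [597.0, -158.3, 25.0])]
```

The pencil line gives y ≈ -157.8 and the stop would land at ≈ -158.1, laterally centred to about 0.2 mm. I'll lower it in, expecting the floor at TCP z ≈ 37.

```bash
python3 -m inch '[[[0,0,0],[0,0,1],1],[[0,0,0],[0,0,2],1],[[0,0,0],[0,0,2],1],[[0,0,0],[0,0,2],1]]'|grep -E "pos|^force:"; for i in 1 2 3; do python3 -m inch '[[[0,0,0],[0,0,0.1],1],[[0,0,0],[0,0,0.2],1],[[0,0,0],[0,0,0.2],1]]' | grep -E "pos|^force:"; done
```

```text
tcp_pos: [629.1, -158.4, 45.5]
force: [0.0, 0.8, -0.2]
tcp_pos: [629.2, -158.5, 43.7]
force: [1.0, 0.3, 0.4]
tcp_pos: [629.1, -158.5, 41.5]
force: [-0.1, 0.2, -0.2]
tcp_pos: [629.1, -158.5, 39.5]
force: [0.9, -0.5, -0.4]
```

```bash
for i in 1 2 3; do python3 -m inch '[[[0,0,0],[0,0,0.04],1],[[0,0,0],[0,0,0.08],1],[[0,0,0],[0,0,0.08],1]]' | grep -E "pos|^force:"; done
```

```text
tcp_pos: [629.2, -158.6, 39.1]
force: [0.2, 0.3, 2.3]
tcp_pos: [629.2, -158.5, 39.0]
force: [-3.3, -0.2, 10.3]
tcp_pos: [629.3, -158.6, 39.0]
force: [-6.0, 1.9, 17.2]
```

Contact is at TCP 39.0 where I expected ~37, so it isn't clear whether the foot is fully down. I'll back off the load, release, and check by touching first the tab top and then a lip with closed fingertips. The difference should be 26 mm if the foot is flush.

```bash
python3 -m inch '[[[0,0,0],[0,0,-0.1],1],[[0,0,0],[0,0,-0.15],1],[[0,0,0],[0,0,-0.15],1]]' 10|grep -E "pos|^force"; python3 -m inch '[[[0,0,0],[0,0,0],0.7],[[0,0,0],[0,0,0],0.6],[[0,0,0],[0,0,0],0.4],[[0,0,0],[0,0,0],0.4],[[0,0,0],[0,0,-1],0.4],[[0,0,0],[0,0,-4],0.4],[[0,0,0],[0,0,-4],1],[[0,0,0],[0,0,-4],1]]'
python3 -m inch '[[[0,0,0],[0,0,0],1],[[0,0,0],[0,0,0],1],[[0,0,0],[0,0,0],1],[[0,0,0],[0,0,0],1],[[0,0,0],[0,0,0],1]]'
python3 - <<'E'
from h import *
im,c=shot("wrist","w11");h=cv2.cvtColor(im,cv2.COLOR_BGR2HSV)
m=cv2.inRange(h,(4,30,90),(20,92,255));m[:,:295]=0;m[:,340:]=0
for y in range(190,262,4):
  x=np.nonzero(m[y])[0];print(y,(x.min(),x.max(),len(x)) if len(x) else None,h[y,300].tolist(),h[y,316].tolist())
E
```

```text
tcp_pos: [629.3, -158.6, 39.0]
force: [-1.7, -0.8, 5.0]
time_s: 21.85
tcp_pos: [629.4, -158.6, 79.8]
tcp_rot: [[-0.051, 0.999, 0.002], [0.999, 0.051, -0.001], [-0.001, 0.002, -1.0]]
force: [-0.9, -0.2, -0.3]
finger_gap: 0.184
gripper_force: 0.0
time_s: 22.35
tcp_pos: [629.1, -158.5, 78.5]
tcp_rot: [[-0.051, 0.999, -0.0], [0.999, 0.051, 0.0], [0.0, -0.0, -1.0]]
force: [-0.4, -0.2, 0.4]
finger_gap: 0.006
gripper_force: 0.0
190 (np.int64(310), np.int64(339), 18) [12, 40, 82] [13, 62, 140]
194 (np.int64(310), np.int64(339), 18) [8, 33, 84] [13, 65, 149]
198 (np.int64(310), np.int64(339), 19) [11, 44, 82] [12, 62, 152]
202 (np.int64(310), np.int64(339), 19) [12, 40, 83] [13, 65, 149]
206 (np.int64(309), np.int64(339), 20) [9, 40, 83] [13, 65, 150]
210 (np.int64(310), np.int64(339), 15) [10, 36, 84] [13, 62, 151]
214 None [12, 39, 84] [9, 40, 45]
218 None [11, 42, 86] [15, 53, 48]
222 None [4, 41, 87] [16, 60, 47]
226 (np.int64(309), np.int64(325), 17) [7, 39, 84] [12, 62, 148]
230 (np.int64(314), np.int64(319), 6) [7, 40, 83] [13, 60, 149]
234 (np.int64(316), np.int64(339), 6) [10, 47, 82] [11, 59, 91]
238 (np.int64(316), np.int64(339), 8) [11, 44, 82] [14, 58, 92]
242 (np.int64(332), np.int64(339), 8) [9, 40, 82] [10, 52, 88]
246 (np.int64(316), np.int64(339), 8) [13, 35, 51] [13, 57, 129]
250 (np.int64(335), np.int64(339), 5) [8, 45, 45] [9, 42, 86]
254 (np.int64(337), np.int64(339), 3) [10, 53, 43] [11, 42, 85]
258 (np.int64(295), np.int64(339), 3) [18, 33, 39] [13, 42, 86]
```

```bash
python3 -m inch '[[[0,0,0],[0,0,1],1],[[0,0,0],[0,0,1.5],1],[[0,0,0],[0,0,1.5],1],[[0,0,0],[0,0,1.5],1]]'|grep -E "pos|^force:"; for i in 1 2 3 4; do python3 -m inch '[[[0,0,0],[0,0,0.05],1],[[0,0,0],[0,0,0.1],1],[[0,0,0],[0,0,0.1],1]]' | grep -E "pos|^force:"; done
```

```text
tcp_pos: [629.0, -158.5, 63.4]
force: [-0.0, -0.4, -0.1]
tcp_pos: [629.2, -158.5, 62.9]
force: [0.5, -0.8, -1.0]
tcp_pos: [629.1, -158.5, 61.7]
force: [0.0, 0.7, -0.2]
tcp_pos: [629.1, -158.5, 60.7]
force: [1.0, -0.4, -0.2]
tcp_pos: [629.1, -158.5, 59.7]
force: [-0.2, -0.1, 0.8]
```

```bash
for i in 1 2; do python3 -m inch '[[[0,0,0],[0,0,0.05],1],[[0,0,0],[0,0,0.05],1],[[0,0,0],[0,0,0.05],1]]' | grep -E "pos|^force:"; done
```

```text
tcp_pos: [629.1, -158.5, 59.2]
force: [0.8, 0.4, 0.3]
tcp_pos: [629.1, -158.5, 58.8]
force: [-0.3, 0.2, 0.2]
```

```bash
for i in 1 2 3; do python3 -m inch '[[[0,0,0],[0,0,0.05],1],[[0,0,0],[0,0,0.05],1],[[0,0,0],[0,0,0.05],1]]' | grep -E "pos|^force:"; done
```

```text
tcp_pos: [629.2, -158.5, 58.4]
force: [-0.2, 0.6, 2.2]
tcp_pos: [629.4, -158.5, 58.4]
force: [-0.8, 0.6, 6.9]
tcp_pos: [629.7, -158.5, 58.4]
force: [-1.7, 1.2, 10.8]
```

The tab top is at 58.4, so the foot top is at 32.4, against lips at 32.2 from the gauging. It is flush, and it has been pressed with ~10 N. I'll retract and check its place against the pencil lines.

```bash
python3 -m inch '[[[0,0,0],[0,0,-1],1],[[0,0,0],[0,0,-5],1],[[0,0,0],[0,0,-9],1],[[0,0,0],[-4,0,-13],1],[[0,0,0],[-8,0,-13],1],[[0,0,0],[-8,0,-13],1],[[0,0,0],[-8,0,-13],1],[[0,0,0],[-8,0,-13],1]]'
python3 - <<'E'
from h import *
im,c=shot("wrist","w12");h=cv2.cvtColor(im,cv2.COLOR_BGR2HSV);g=cv2.cvtColor(im,cv2.COLOR_BGR2GRAY).astype(float)
a,b=proj(c,np.array([629.,-157.8,32]));print("mark px",a.round(1),b.round(1))
A,B=int(a),int(b)
for y in range(B-26,B+27,4):print(y," ".join("%d/%d"%(h[y,x,1],h[y,x,2]) for x in range(A-12,A+13,2)))
for x0,x1 in((A-34,A-24),(A+25,A+34)):
  p=g[B-25:B+25,x0:x1].mean(1);d=p-(np.roll(p,3)+np.roll(p,-3))/2;k=4+np.argmin(d[4:-4]);print("line row",B-25+k,int(d[k]),plane(c,((x0+x1)/2,B-25+k),25).round(1))
im2=shot("side","s12")[0]
for nm,i,cc in(("w",im,c),("s",im2,cam("side"))):
  hh=cv2.cvtColor(i,cv2.COLOR_BGR2HSV);m=cv2.inRange(hh,(0,150,60),(6,255,255))|cv2.inRange(hh,(174,150,60),(180,255,255))
  k,l,st,ce=cv2.connectedComponentsWithStats(m)
  for j in range(1,k):
    if st[j,4]>8:print(nm,ce[j].round(1),st[j,4],plane(cc,ce[j],158).round(1))
E
```

```text
time_s: 26.3
tcp_pos: [632.9, -237.5, 186.8]
tcp_rot: [[-0.052, 0.999, -0.001], [0.999, 0.052, 0.001], [0.001, -0.001, -1.0]]
force: [0.3, -0.6, -0.0]
finger_gap: 0.005
gripper_force: 0.0
mark px 316.9 95.3
69 39/99 36/98 36/98 41/94 41/107 41/105 44/105 42/103 42/104 45/103 38/101 41/100 41/99
73 40/101 36/99 39/99 40/96 54/118 64/184 63/187 64/187 61/184 61/126 43/102 43/100 46/99
77 41/100 43/100 41/100 45/96 56/119 62/185 63/185 61/183 60/184 56/124 41/100 42/98 37/97
81 38/101 41/99 38/101 43/94 54/119 63/186 63/186 61/185 61/184 50/113 43/102 39/99 43/100
85 41/100 40/102 40/102 38/95 53/129 62/185 64/184 61/184 63/183 51/120 38/101 44/99 39/98
89 41/100 38/102 41/100 39/84 62/182 61/184 62/186 64/186 61/185 61/179 41/99 45/102 43/101
93 38/100 43/101 41/100 40/83 63/182 61/185 65/185 65/185 61/183 61/180 46/99 45/101 41/100
97 43/101 45/101 43/100 39/79 64/182 63/182 64/184 64/182 64/183 62/177 44/99 44/99 45/102
101 39/99 43/100 42/103 46/77 64/168 65/169 63/169 63/170 62/170 61/166 45/101 45/103 43/101
105 39/99 43/102 43/101 42/90 54/113 63/183 65/183 65/183 64/184 56/114 45/102 45/103 45/101
109 38/100 43/100 45/101 38/87 56/113 65/183 63/185 61/183 63/185 53/105 45/101 45/101 45/101
113 38/100 43/102 48/102 45/90 56/113 64/184 64/182 65/184 63/182 53/102 48/102 45/101 48/102
117 40/103 43/102 50/102 48/91 50/107 55/138 58/136 62/136 58/136 45/91 42/98 43/100 45/102
121 50/103 48/101 45/102 46/89 43/101 45/103 44/104 42/104 42/103 42/85 50/108 47/168 48/169
line row 94 -89 [ 601.6 -158.1   25. ]
line row 94 -111 [ 655.2 -155.3   25. ]
s [314.5 178.6] 11 [507.2 -71.  158. ]
```

The foot spans rows 71–117, centred at row ~94 on the pencil line (row 94) and straight in the groove. The gauge hasn't moved. Handing in.

```bash
python3 -c "
from station import r
print(r.finish_job())"
```

```text
the job is handed in; nothing more can be done
None
```

The groove measured 6 mm deep, so I laid the gauge back across the jar and seated the white stop flush in the groove at the pencil mark; I handed the job in at about 26 s and have no verdict back.

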